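Fill the cell slide and bring it to its notch

ROBOT

A 6-joint arm with a two-finger parallel gripper is mounted at the origin on a cart in front of the work surface, level with it; the furniture and walls round the work are solid. World frame = base frame: x ahead of the robot, y to its left, z up, the work surface at z = 0. Lengths are in m, angles in rad, forces in N, time in s.
With the tool pointing down it reaches from about 0.275 to 0.875 m from the base axis. Payload 12.5 kg.
Tool frame: the origin (TCP) lies on the front face of the gripper's body, between the roots of the fingers; the fingertips stand 73 mm ahead of it and the grasp point (between the pads) lies 54 mm ahead of it; y points along the fingers, x is the direction in which the jaws open and shut, and the axes are right-handed (so a half turn about y gives the same grasp; the last joint's range is limited). The gripper opens to 85 mm and grips with 20 to 120 N. Pads are 22 mm wide; open, the fingers measure 114 mm over their backs; the gripper's body (76 mm by 85 mm) begins 54 mm behind the grasp point. The pads swing forward as they close: fully open they stand 13 mm farther back than shut.
Start: joints at [-1.228, 0.351, 1.652, -0, 1.139, -0.085], TCP at [0.228, -0.5, 0.304] pointing down, gripper open.
Joint ranges: [-2.75, 2.75], [-0.79, 2.1], [0.01, 2.65], [-1.57, 4.71], [0.07, 3.14], [-2.87, 2.87]. Speed limits (rad/s): [2.22, 2.22, 2.79, 3.14, 3.14, 3.14].

INTERFACE

Orientations are given as a rotation vector (axis times angle).
In Python, from bench import r, vision, job_done gives the robot as it stands. The module is installed in compiled form; this text tells all that it offers.
- The arm moves only by the tool apply_moves, never from a script. Its argument "deltas" is a list of rows, each an object with "offset": the shift along the tool's x, y, z in cm, a list of three; "twist": the turn, a rotation vector about the tool's x, y, z in rad, a list of three; "jaw": the opening, from 0 (shut) to 1 (fully open). In form: [{"offset": [tx, ty, tz], "twist": [ax, ay, az], "jaw": jaw}, ...]. A call has 1 to 8 rows; each row is the pose to reach, as a shift and turn from the pose commanded when the call began, along the tool's axes at that moment; what a row does not reach only later rows make up. A row lasts 1/8 s, in which the tool goes at most 62.5 mm and 10.7 degrees, less where a joint would pass 70% of its speed; a pose out of reach is approached as far as the arm can. A call with a gripper value outside its range is refused whole. The fingers move at their own pace and stop on an object; "squeeze" is the grip in N (left out, the last holds). Time passes only in rows, so rows that repeat a pose let the fingers close. It gives the time, the measured TCP pose, the force and the opening at its end, in the units of the state.
- r.observe(): the state, without advancing time (a new reading comes with each control period).
- vision.camera(name): name is "scene" or "top" or "wrist"; returns the picture (384x512x3 uint8, red, green, blue); there is no depth.
- vision.get_calibration(name): a dict with "fovy" (degrees; the focal length in pixels is half the picture's height over the tangent of half this angle, whatever the lens; pixels are square), "cx", "cy" (the principal point, pixels), "cam_to_world" (4x4, takes a point from camera to world coordinates); the wrist camera has in their place "T_tool_cam" (4x4, takes a point from camera to tool coordinates, whose origin is the TCP and whose axes are the tool frame's). Camera axes: x right, y down, z forward; pixel columns grow to the right and rows downward; lengths in m; the calibration is good to about 2 mm. A picture is of the moment at which its call begins: read the wrist's pose just before it. get_calibration takes no time and is no camera call.
- job_done(): hands the job in, once; it reports no verdict.
The state is a dict: "time": time; "qpos": joint angles; "qvel": joint speeds; "effort": joint torques, N m; "position": TCP position; "orientation": TCP orientation; "force": force on the tool from outside, world axes, zero at the start; "torque": the same for the moment, N m; "grip_width": opening from 0.0 (shut) to 1.0 (fully open).
Only numpy, scipy, OpenCV 4.12 (cv2) and the standard library are available. Lean on these libraries where they do the work, as an engineer would, in place of code of your own. Each camera call takes 0.05 s, during which the arm holds its last target.

TASK

Put the spare cell from the bench upright into the one empty pocket of the sliding cell carriage, fully down, leaving the two loaded cells in their pockets and the things round the rail where they are. Then take the black knob and slide the carriage along the rail toward the stop block until its sprung ball clicks into the notch between the two ribs on the carriage's side, without running on past it. Finish still holding the knob there, with the carriage at the notch: do not let go.

Things in the scene. Friction and masses are not known exactly. Their poses are not given: they have to be found in the camera images.
- rail: Fixed linear slide on the bench: dark steel base plate 356 x 116 x 8 mm with a low aluminium way along its middle (top 15 mm above the bench). Origin: centre of the underside. x = along the rail, the way the carriage slides away from home; y = toward the side with the stop block; z up.
- carriage: Aluminium block 182 x 52 x 26 mm (x, y, z) that slides along the rail's +x only, from home (start) up to 150 mm; underside 15 mm, top face 41 mm above the bench. Three round pockets in a row (36 mm diameter, 20 mm deep, 2 mm chamfer, 42 mm apart) at its +x end, a black knob at its -x end. Stays where it is left (friction about 1.5 N). Origin: centre of its underside.
- pocket_0 (a point): Centre of the floor of the pocket nearest the knob, 21 mm above the bench, 20 mm below the carriage's top face; moves with the carriage; axes as the rail's. A seated cell's origin coincides with it.
- pocket_1 (a point): The same for the middle pocket.
- pocket_2 (a point): The same for the pocket farthest from the knob.
- knob_grip (a point): Point to grip on the axis of the carriage's upright black knob (22 mm diameter, 40 mm high, on a foot 28 mm wide and 5 mm high, fixed to the carriage): 64 mm above the bench, 23 mm above the carriage's top face, 17 mm below the knob's top; 53 mm along -x from pocket_0.
- notch (a point): Middle of the notch between the two upright half-round steel ribs (4 mm radius, 13 mm apart, protruding 4 mm) on the carriage's +y side face, near its +x end; lies 1 mm off the side face, 28 mm above the bench; moves with the carriage; axes as the rail's.
- stop_block: Small dark steel block 30 x 22 x 28 mm, clamped on the base plate on the rail's +y side; its place along the rail varies. Fixed; top 36 mm above the bench, with a screw head to 41 mm. Origin: on its underside, below the middle of the face that looks at the carriage; axes as the rail's.
- ball (a point): Tip of the 10 mm sprung steel ball in the stop block's face, 28 mm above the bench; fixed; axes as the rail's. The notch is reached when notch is level with it along the rail. From 13 to 6.5 mm before that the push rises by about 5 to 8 N as the first rib presses the ball back, then the carriage is pulled forward until the ball lies in the notch; the second rib would resist again.
- cell_spare: The spare: large white cylindrical cell with a dark foot, 33 mm diameter, 60 mm high, 0.14 kg, standing on the bench to the right of the rail, off its -x end (the knob's end). Origin: centre of its underside; z up along its axis.
- cell_a: One of two like cells standing in pockets of the carriage (which pockets, varies), projecting 40 mm above the carriage. Origin: centre of its underside.
- cell_b: The other loaded cell.
- film_can: Bystander: black lidded can, 36 mm diameter, 56 mm high, standing to the right of the rail, off its -x end (the knob's end). Origin: centre of its underside.
- solder_reel: Bystander: upright reel, 46 mm diameter, 39 mm high, standing to the right of the rail, off its -x end (the knob's end). Origin: centre of its underside.
- steel_block: Bystander: plain ground steel block, 50 x 50 x 20 mm, lying on the rail's -y side, away from the robot. Origin: centre of its underside.
Things that resemble listed ones, but are neither listed nor needed, are in the scene too. Leave any pink look-alike of the cell_spare alone.

How it is judged:
By the outcome, as a careful person would: the job done as asked, in the order asked, and still so for the second after the job is handed in, while the arm keeps its last pose, push and grip.
It also fails if it takes over 66 s, if anything falls off the work surface, if the arm or the gripper's body presses on something with over 40 N, if the wrist force passes 120 N, or if a joint passes its speed limit or range.

## Working session

There is one attempt and no reset: what is moved stays moved. The work goes in short steps, Python scripts to look and compute and a tool call to move; the robot and the scene stay as the last step left them, time stands still between calls to the robot, and variables do not carry over. Pictures are saved under pics/ and viewed, and the job is handed in when it is done.

Besides the shell and the picture viewer there is one more tool, called after ">>>" as a command line: name --argument value ..., lists and objects as JSON in quotes. apply_moves: Moves the arm, as the interface text tells. Its arguments: {"type":"object","properties":{"deltas":{"type":"array","items":{"type":"object","properties":{"offset":{"type":"array","items":{"type":"number"}},"twist":{"type":"array","items":{"type":"number"}},"jaw":{"type":"number"}}}},"squeeze":{"type":"number"}},"required":["deltas"]}

```bash
mkdir -p pics
python3 - <<'E'
from bench import r, vision
import cv2,numpy as np
np.set_printoptions(precision=4,suppress=True)
s=r.observe()
for k,v in s.items(): print(k,np.round(v,4))
for n in("scene","top","wrist"):
    im=vision.camera(n); cv2.imwrite(f"pics/{n}0.png",im[:,:,::-1]); 
    np.save(f"{n}0.npy",im)
    print(n,vision.get_calibration(n))
E
```

```text
time 0.0
qpos [-1.2276  0.3513  1.6524  0.      1.1391 -0.0846]
qvel [-0.0008 -0.0006  0.0005 -0.0003 -0.0001  0.0001]
effort [ -0.0035 -50.6099 -29.1409  -0.0004   0.0046   0.    ]
position [ 0.2281 -0.5002  0.3033]
orientation [-1.381   0.8893 -0.8878]
force [ 0.08    0.0236 -0.0608]
torque [-0.0109  0.0438 -0.0184]
grip_width 0.9991
scene {'fovy': 53.430390098214964, 'cx': 252.64136154104725, 'cy': 190.71127786042945, 'cam_to_world': array([[-0.9865, -0.1344,  0.0937,  0.3942],
       [-0.1638,  0.7976, -0.5805,  0.3555],
       [ 0.0033, -0.588 , -0.8088,  0.883 ],
       [ 0.    ,  0.    ,  0.    ,  1.    ]])}
top {'fovy': 52.23130397431952, 'cx': 256.1728047515281, 'cy': 195.4415265381782, 'cam_to_world': array([[ 0.2756, -0.9215,  0.2735,  0.1476],
       [-0.9612, -0.2628,  0.0833, -0.3354],
       [-0.0049, -0.2859, -0.9583,  1.1676],
       [ 0.    ,  0.    ,  0.    ,  1.    ]])}
wrist {'fovy': 70.79164286566538, 'cx': 253.3701424118507, 'cy': 190.01905809227534, 'T_tool_cam': array([[ 1.    ,  0.0009,  0.0009,  0.0007],
       [-0.0006, -0.3141,  0.9494, -0.0708],
       [ 0.0012, -0.9494, -0.3141,  0.08  ],
       [ 0.    ,  0.    ,  0.    ,  1.    ]])}
```

View pics/scene0.png

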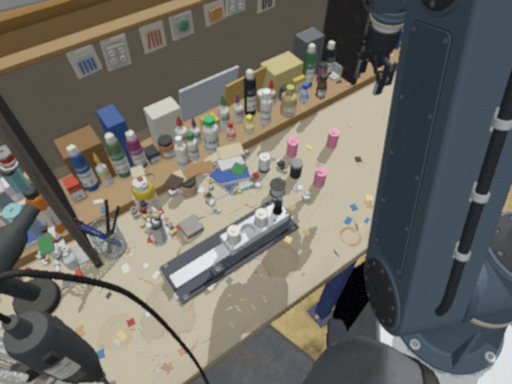

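View pics/top0.png

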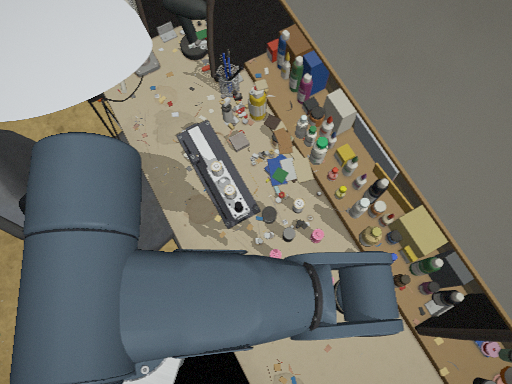

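View pics/wrist0.png

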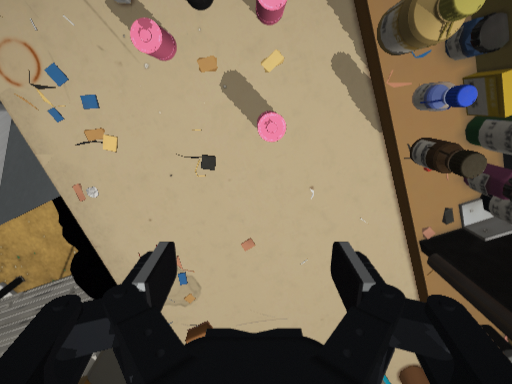

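Run:
```python
from scipy.spatial.transform import Rotation as R
print(R.from_rotvec([-1.381,.8893,-.8878]).as_matrix())
```

```text
[[ 4.14790243e-01 -3.94000750e-04  9.09916974e-01]
 [-9.09916342e-01  1.07552835e-03  4.14790421e-01]
 [-1.14206924e-03 -9.99999344e-01  8.76109445e-05]]
```

Run:
```python
import numpy as np,cv2
t=np.load('top0.npy')[110:260,165:335,::-1]; s=np.load('scene0.npy')[110:310,150:350,::-1]
cv2.imwrite('pics/topz.png',cv2.resize(t,None,fx=4,fy=4,interpolation=cv2.INTER_CUBIC)[:600])
cv2.imwrite('pics/scenez.png',cv2.resize(s,(600,600),interpolation=cv2.INTER_CUBIC))
```

```text
(no output)
```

View pics/topz.png

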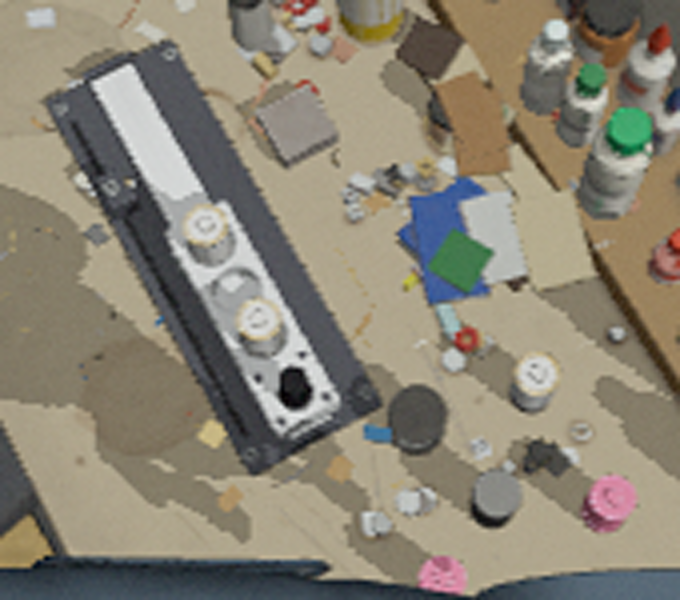

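View pics/scenez.png

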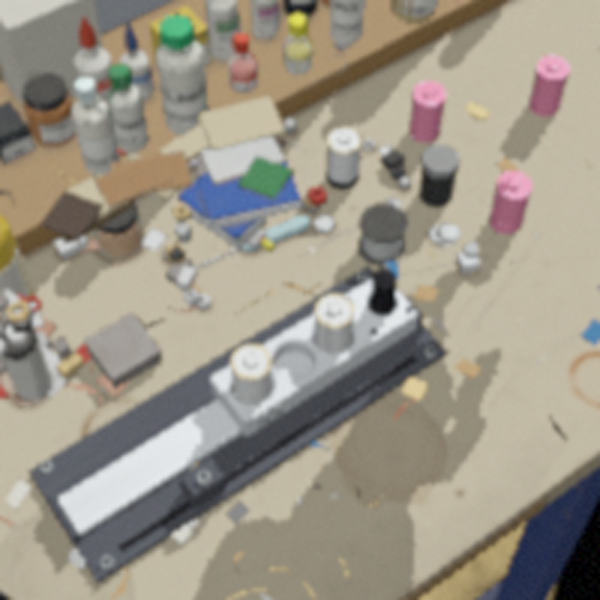

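```bash
cat > h.py <<'E'
import numpy as np,cv2
from bench import r,vision
from scipy.spatial.transform import Rotation as R
np.set_printoptions(precision=4,suppress=True)
def cam(name,state=None):
    c=vision.get_calibration(name)
    f=192/np.tan(np.radians(c['fovy'])/2)
    if name=='wrist':
        T=np.eye(4);T[:3,:3]=R.from_rotvec(state['orientation']).as_matrix();T[:3,3]=state['position'];T=T@c['T_tool_cam']
    else: T=c['cam_to_world']
    return f,c['cx'],c['cy'],T
def ray(C,u,v,z):
    f,cx,cy,T=C
    d=T[:3,:3]@np.array([(u-cx)/f,(v-cy)/f,1]);o=T[:3,3]
    return (o+d*(z-o[2])/d[2])
def proj(C,p):
    f,cx,cy,T=C
    q=T[:3,:3].T@(np.asarray(p)-T[:3,3]);return np.array([f*q[0]/q[2]+cx,f*q[1]/q[2]+cy])
E
python3 - <<'E'
from h import *
C=cam('top');D=cam('scene')
P=lambda x,y,z:ray(C,165+x/4,110+y/4,z)
S=lambda x,y,z:ray(D,150+x/3,110+y/3,z)
for n,a,b,z in [('knob',(295,388-7),(383,280),.081),('far',(207,223),(252,358),.081),('near',(258,318),(335,310),.081),('spare',(537,370),(344,140),.060),('stopscrew',(112,187),(204,476),.041),('can',(497,488),(440,158),.056),('reel',(418,412),(384,222),.039),('block',(298,120),(122,343),.02)]:
    print(n,P(*a,z),S(*b,z))
E
```

```text
knob [ 0.4158 -0.2008  0.081 ] [ 0.4179 -0.1916  0.081 ]
far [ 0.514  -0.1032  0.081 ] [ 0.5126 -0.0986  0.081 ]
near [ 0.4538 -0.1613  0.081 ] [ 0.4535 -0.1551  0.081 ]
spare [ 0.4777 -0.3666  0.06  ] [ 0.4753 -0.3594  0.06  ]
stopscrew [ 0.5357 -0.0149  0.041 ] [ 0.5353 -0.0094  0.041 ]
can [ 0.3854 -0.3606  0.056 ] [ 0.383  -0.3557  0.056 ]
reel [ 0.4284 -0.2902  0.039 ] [ 0.4264 -0.2847  0.039 ]
block [ 0.6382 -0.1335  0.02  ] [ 0.6368 -0.1292  0.02  ]
```

```bash
cat > mv.py <<'E'
from h import *
def plan(p,th,base=None,tilt=None):
    """base: commanded (pos,rotvec) or None for measured"""
    s=r.observe()
    if base is None: base=(s['position'],s['orientation'])
    R0=R.from_rotvec(base[1]).as_matrix()
    c,sn=np.cos(th),np.sin(th)
    Rt=np.array([[sn,-c,0],[0,0,-1],[c,sn,0]]).T
    print('offset cm',R0.T@(np.array(p)-base[0])*100,'twist',R.from_matrix(R0.T@Rt).as_rotvec())
E
python3 -c "
from mv import *
plan([.40,-.33,.30],np.radians(44.7))"
```

```text
offset cm [-8.36    0.3583 22.6992] twist [-0.0002 -0.3523 -0.0009]
```

>>> apply_moves --deltas '[{"offset":[-1.7,0,4.6],"twist":[0,-0.09,0],"jaw":1},{"offset":[-3.4,0,9.2],"twist":[0,-0.18,0],"jaw":1},{"offset":[-5.1,0.2,13.7],"twist":[0,-0.27,0],"jaw":1},{"offset":[-6.8,0.3,18.2],"twist":[0,-0.352,0],"jaw":1},{"offset":[-8.4,0.36,22.7],"twist":[0,-0.352,0],"jaw":1},{"offset":[-8.4,0.36,22.7],"twist":[0,-0.352,0],"jaw":1},{"offset":[-8.4,0.36,22.7],"twist":[0,-0.352,0],"jaw":0.65}]'

```text
time: 1.02
position: [0.3996, -0.33, 0.3001]
orientation: [-1.481, 0.618, -0.618]
force: [-0.8, 0.2, -0.0]
grip_width: 0.813
```

Run:
```python
from mv import *
import pickle
s=r.observe();im=vision.camera('wrist');pickle.dump((s,im),open('w1.pkl','wb'))
cv2.imwrite('pics/w1.png',cv2.resize(im[:,:,::-1],(800,600),interpolation=cv2.INTER_CUBIC))
print(s['position'],s['orientation'],s['qvel'],s['force'])
```

```text
[ 0.3996 -0.33    0.3001] [-1.4811  0.6183 -0.6177] [-0.0219  0.      0.0002  0.0017  0.0019  0.0009] [-0.8372  0.2316 -0.0383]
```

View pics/w1.png

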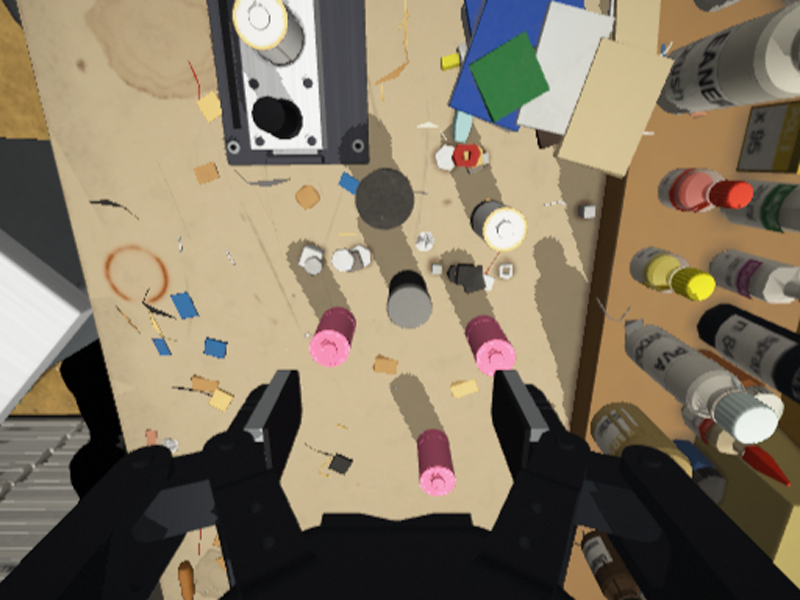

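The wrist picture shows the spare's white top at about (503,228), the can at (409,305), the reel at (385,198), the knob at (277,118) and the rail's end edge near row 162, all in the enlarged picture. Next I'll fit the spare's rim.

Run:
```python
from mv import *
import pickle
s,im=pickle.load(open('w1.pkl','rb'));C=cam('wrist',s)
k=1.5625
print('spare',ray(C,503/k,228/k,.06))
print('knob',ray(C,272/k,117/k,.081))
print('railcorners',ray(C,226/k,163/k,.008),ray(C,368/k,162/k,.008), 'left edge far',ray(C,208/k,0,.008), 'right far',ray(C,361/k,0,.008))
print('can',ray(C,409/k,306/k,.056),'reel',ray(C,385/k,198/k,.039))
# clutter near spare
for u,v in[(467,276),(424,240),(506,270),(493,361)]: print(u,v,ray(C,u/k,v/k,.01))
z=cv2.resize(im[110:200,260:360,::-1],None,fx=6,fy=6,interpolation=cv2.INTER_CUBIC);cv2.imwrite('pics/w1z.png',z)
z=cv2.resize(im[0:115,120:250,::-1],None,fx=5,fy=5,interpolation=cv2.INTER_CUBIC);cv2.imwrite('pics/w1y.png',z)
```

```text
spare [ 0.477  -0.3651  0.06  ]
knob [ 0.4185 -0.2015  0.081 ]
railcorners [ 0.3554 -0.1787  0.008 ] [ 0.4379 -0.2607  0.008 ] left edge far [ 0.4373 -0.0992  0.008 ] right far [ 0.5164 -0.1789  0.008 ]
can [ 0.3846 -0.3604  0.056 ] reel [ 0.4296 -0.2893  0.039 ]
467 276 [ 0.43   -0.3894  0.01  ]
424 240 [ 0.4256 -0.3392  0.01  ]
506 270 [ 0.458  -0.4098  0.01  ]
493 361 [ 0.3912 -0.4689  0.01  ]
```

View pics/w1z.png

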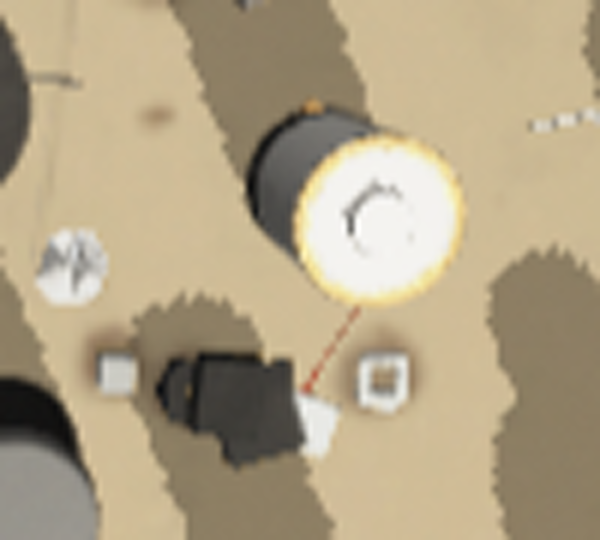

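View pics/w1y.png

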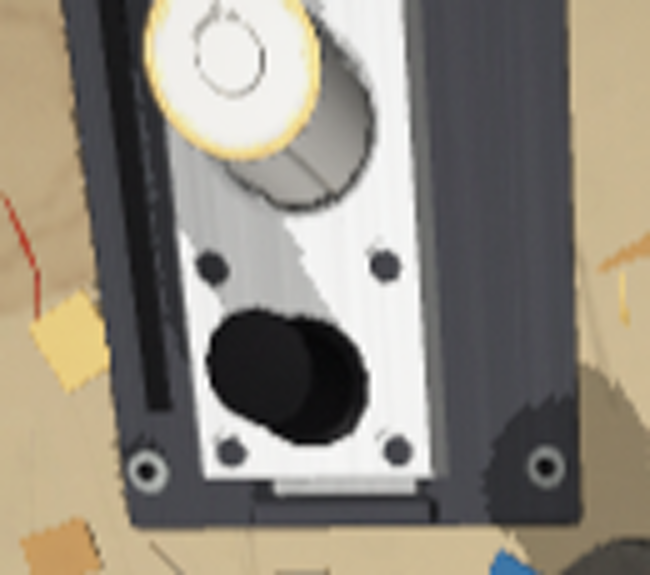

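Run:
```python
from mv import *
import pickle
s,im=pickle.load(open('w1.pkl','rb'));C=cam('wrist',s)
z=lambda u,v,f,x0,y0:((u+.5)/f-.5+x0,(v+.5)/f-.5+y0)
p=ray(C,*z(380,221,6,260,110),.06);print('spare',p)
print('knob',ray(C,*z(258,367,5,120,0),.081))
print('cell0',ray(C,*z(232,70,5,120,0),.081))
plan([p[0],p[1],.18],np.radians(45.2));plan([p[0],p[1],.095],np.radians(45.2))
```

```text
spare [ 0.4775 -0.3664  0.06  ]
knob [ 0.4178 -0.1984  0.081 ]
cell0 [ 0.454  -0.1626  0.081 ]
offset cm [ 8.0518 12.0174  3.0235] twist [ 0.0002 -0.0096 -0.0002]
offset cm [ 8.0535 20.5174  3.0253] twist [ 0.0002 -0.0096 -0.0002]
```

>>> apply_moves --deltas '[{"offset":[4,2,1.5],"twist":[0,-0.01,0],"jaw":0.65},{"offset":[8.05,5,3.02],"twist":[0,-0.01,0],"jaw":0.65},{"offset":[8.05,9,3.02],"twist":[0,-0.01,0],"jaw":0.65},{"offset":[8.05,12,3.02],"twist":[0,-0.01,0],"jaw":0.65},{"offset":[8.05,12,3.02],"twist":[0,-0.01,0],"jaw":0.65}]'

```text
time: 1.7
position: [0.4766, -0.3661, 0.1783]
orientation: [-1.481, 0.615, -0.608]
force: [0.8, -0.1, -0.0]
grip_width: 0.649
```

Run:
```python
from mv import *
import pickle
s=r.observe();im=vision.camera('wrist');pickle.dump((s,im),open('w2.pkl','wb'))
cv2.imwrite('pics/w2.png',cv2.resize(im[:,:,::-1],(800,600),interpolation=cv2.INTER_CUBIC))
print(s['position'],s['orientation'],s['force'],s['grip_width'])
```

```text
[ 0.4766 -0.3661  0.1783] [-1.4815  0.6149 -0.6083] [ 0.8159 -0.0546 -0.0211] 0.6488653059528916
```

View pics/w2.png

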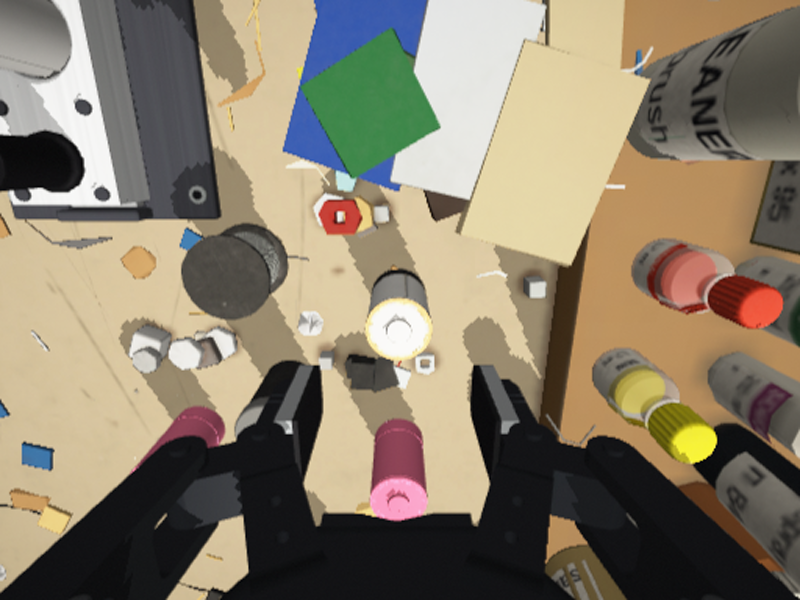

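Run:
```python
from mv import *
import pickle
s,im=pickle.load(open('w2.pkl','rb'));C=cam('wrist',s);k=1.5625
p=ray(C,398.5/k-.2,329/k-.2,.06);print(p)
plan([p[0],p[1],.095],np.radians(45.2))
plan([.4775,-.3664,.095],np.radians(45.2))
```

```text
[ 0.4781 -0.3663  0.06  ]
offset cm [0.0477 8.5194 0.0759] twist [ 0.0001 -0.0004 -0.0012]
offset cm [0.0165 8.5194 0.0284] twist [ 0.0001 -0.0004 -0.0012]
```

>>> apply_moves --deltas '[{"offset":[0.02,3,0.05],"twist":[0,0,0],"jaw":0.65},{"offset":[0.02,6,0.05],"twist":[0,0,0],"jaw":0.65},{"offset":[0.02,7.7,0.05],"twist":[0,0,0],"jaw":0.65},{"offset":[0.02,8.5,0.05],"twist":[0,0,0],"jaw":0.65},{"offset":[0.02,8.5,0.05],"twist":[0,0,0],"jaw":0.65},{"offset":[0.02,8.5,0.05],"twist":[0,0,0],"jaw":0.2},{"offset":[0.02,8.5,0.05],"twist":[0,0,0],"jaw":0.2},{"offset":[0.02,8.5,0.05],"twist":[0,0,0],"jaw":0.2}]' --squeeze 35

```text
time: 2.75
position: [0.4788, -0.3659, 0.0963]
orientation: [-1.484, 0.609, -0.612]
force: [-1.5, 0.5, 7.0]
grip_width: 0.375
```

>>> apply_moves --deltas '[{"offset":[0,0,0],"twist":[0,0,0],"jaw":0.2},{"offset":[0,0,0],"twist":[0,0,0],"jaw":0.2}]'

```text
time: 3.0
position: [0.4788, -0.3659, 0.0964]
orientation: [-1.484, 0.609, -0.612]
force: [-1.3, 1.6, 6.2]
grip_width: 0.37
```

>>> apply_moves --deltas '[{"offset":[0,-2,0],"twist":[0,0,0],"jaw":0.2},{"offset":[0,-6,0],"twist":[0,0,0],"jaw":0.2},{"offset":[0,-10,0],"twist":[0,0,0],"jaw":0.2},{"offset":[0,-12.5,0],"twist":[0,0,0],"jaw":0.2},{"offset":[0,-12.5,0],"twist":[0,0,0],"jaw":0.2},{"offset":[0,-12.5,0],"twist":[0,0,0],"jaw":0.2}]'

```text
time: 3.75
position: [0.4781, -0.3653, 0.2198]
orientation: [-1.483, 0.611, -0.61]
force: [-0.1, 1.4, -1.3]
grip_width: 0.37
```

Run:
```python
from mv import *
import pickle
s=r.observe();im=vision.camera('wrist');pickle.dump((s,im),open('w3.pkl','wb'))
cv2.imwrite('pics/w3.png',cv2.resize(im[:,:,::-1],(800,600),interpolation=cv2.INTER_CUBIC))
print(s['position'],s['orientation'],s['force'],s['grip_width'])
```

```text
[ 0.4781 -0.3653  0.2198] [-1.4828  0.6112 -0.6098] [-0.1403  1.407  -1.3242] 0.3704965541753034
```

View pics/w3.png

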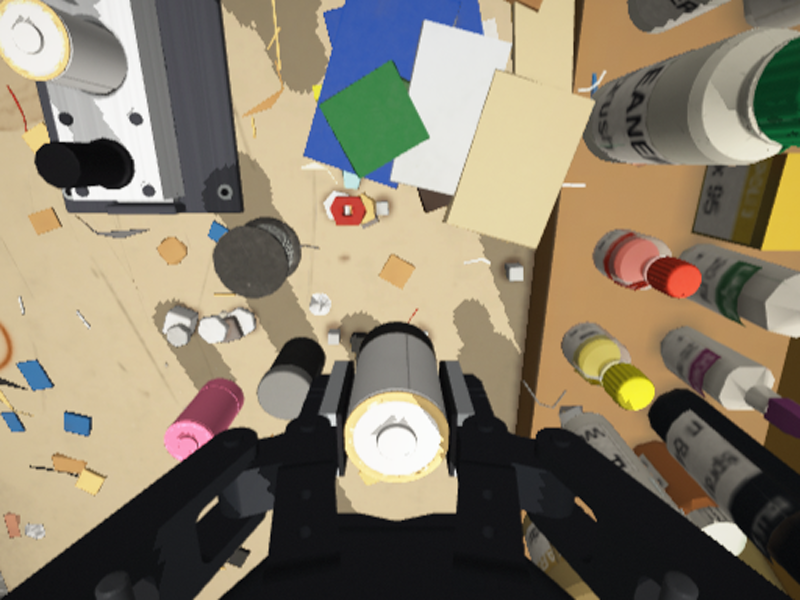

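Run:
```python
from mv import *
import pickle
s,im=pickle.load(open('w3.pkl','rb'));C=cam('wrist',s);k=1.5625
p=ray(C,396/k-.2,438/k-.2,s['position'][2]-.0364);R0=R.from_rotvec(s['orientation']).as_matrix()
print('cell in tool mm',R0.T@(p-s['position'])*1000, 'tool y dir',R0[:,1])
plan([.415,-.201,.22],np.radians(45.2))
```

```text
cell in tool mm [ 0.4743 36.3996 -0.2844] tool y dir [-0.0007  0.0007 -1.    ]
offset cm [-16.0414  -0.0404   7.2255] twist [ 0.0001  0.0009 -0.0018]
```

>>> apply_moves --deltas '[{"offset":[-3,0,1.4],"twist":[0,0,0],"jaw":0.2},{"offset":[-7,0,3.2],"twist":[0,0,0],"jaw":0.2},{"offset":[-11,0,5],"twist":[0,0,0],"jaw":0.2},{"offset":[-14.5,0,6.5],"twist":[0,0,0],"jaw":0.2},{"offset":[-16,0,7.2],"twist":[0,0,0],"jaw":0.2},{"offset":[-16,0,7.2],"twist":[0,0,0],"jaw":0.2},{"offset":[-16,0,7.2],"twist":[0,0,0],"jaw":0.2}]'

```text
time: 4.68
position: [0.4161, -0.2028, 0.2203]
orientation: [-1.483, 0.61, -0.611]
force: [-0.2, -0.4, -0.7]
grip_width: 0.371
```

Run:
```python
from mv import *
import pickle
s=r.observe();im=vision.camera('wrist');pickle.dump((s,im),open('w4.pkl','wb'))
cv2.imwrite('pics/w4.png',cv2.resize(im[:,:,::-1],(800,600),interpolation=cv2.INTER_CUBIC))
z=cv2.resize(im[0:200,100:360,::-1],None,fx=3,fy=3,interpolation=cv2.INTER_CUBIC);cv2.imwrite('pics/w4z.png',z)
print(s['position'],s['orientation'],s['force'],s['grip_width'])
```

```text
[ 0.4161 -0.2028  0.2203] [-1.4833  0.6104 -0.6113] [-0.1733 -0.4318 -0.7376] 0.3708895408133876
```

View pics/w4.png

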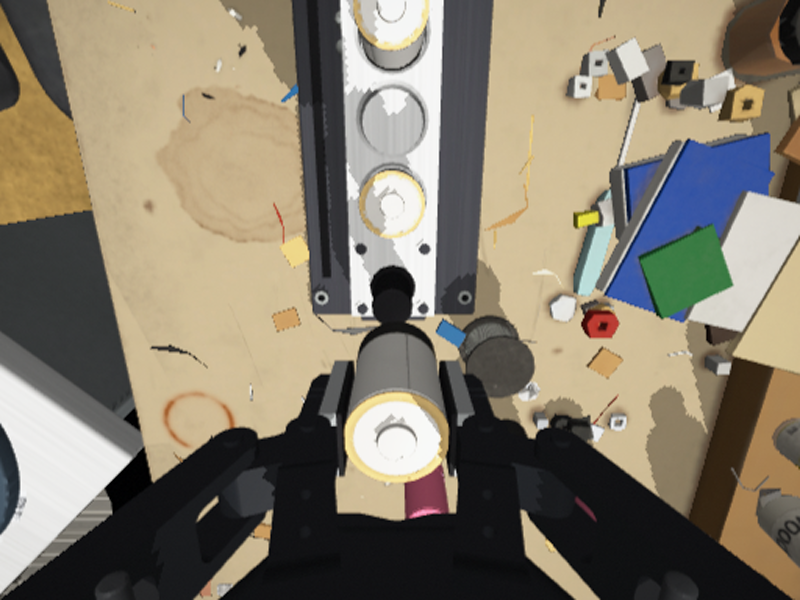

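View pics/w4z.png

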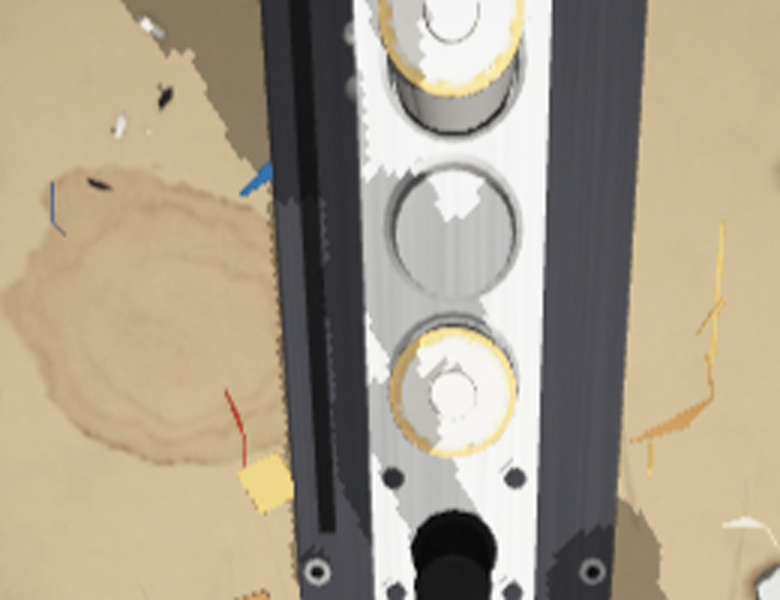

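The empty pocket's mouth is centred at (453,230) in the zoom. The cell in pocket_0 is at (454,391), and the far cell at about (451,24).

Run:
```python
from mv import *
import pickle
s,im=pickle.load(open('w4.pkl','rb'));C=cam('wrist',s)
q=lambda u,v:((u+.5)/3-.5+100,(v+.5)/3-.5)
d=lambda u,v,z:ray(C,*q(u,v),z)
a=d(453,230,.0405);b=d(454,391,.081);c=d(451.5,24,.081)
print('pocket',a,'cell0',b,'far',c,'mid',(b+c)/2,np.linalg.norm(c-b))
v=c-b;print('theta',np.degrees(np.arctan2(v[1],v[0])))
e1,e2=d(300,480,.008),d(268,100,.008);print('left edge',np.degrees(np.arctan2(*(e2-e1)[[1,0]])))
e3,e4=d(616,480,.008),d(643,100,.008);print('right edge',np.degrees(np.arctan2(*(e4-e3)[[1,0]])))
print('width of pocket',d(385,230,.041)-d(522,230,.041),'carriage',[np.linalg.norm(d(x0,y,.041)-d(x1,y,.041)) for x0,x1,y in((360,546,220),)])
print('carriage edge mid at row 220',(d(360,220,.041)+d(546,220,.041))/2)
print('rails mid',(e1+e3)/2,(e2+e4)/2)
for p in (a,(b+c)/2):plan([p[0],p[1],.22],np.radians(45.2))
```

```text
pocket [ 0.485  -0.1309  0.0405] cell0 [ 0.4564 -0.1604  0.081 ] far [ 0.5127 -0.1031  0.081 ] mid [ 0.4846 -0.1318  0.081 ] 0.08033604166677805
theta 45.53765029620407
left edge 46.46997151141117
right edge 44.72919157117155
width of pocket [-0.0278  0.0275  0.    ] carriage [np.float64(0.05285375595433244)]
carriage edge mid at row 220 [ 0.4868 -0.1291  0.041 ]
rails mid [ 0.43   -0.1883  0.008 ] [ 0.5133 -0.1032  0.008 ]
offset cm [-0.1671  0.0221  9.9561] twist [-0.      0.0003  0.0004]
offset cm [-0.138   0.0221  9.8695] twist [-0.      0.0003  0.0004]
```

>>> apply_moves --deltas '[{"offset":[0,0,2],"twist":[0,0,0],"jaw":0.2},{"offset":[-0.1,0,5],"twist":[0,0,0],"jaw":0.2},{"offset":[-0.2,0,8],"twist":[0,-0.005,0],"jaw":0.2},{"offset":[-0.2,0,9.95],"twist":[0,-0.005,0],"jaw":0.2},{"offset":[-0.2,0,9.95],"twist":[0,-0.005,0],"jaw":0.2},{"offset":[-0.2,0,9.95],"twist":[0,-0.005,0],"jaw":0.2},{"offset":[-0.2,0,9.95],"twist":[0,-0.005,0],"jaw":0.2},{"offset":[-0.2,0,9.95],"twist":[0,-0.005,0],"jaw":0.2}]'

```text
time: 5.72
position: [0.4839, -0.1302, 0.2203]
orientation: [-1.484, 0.607, -0.607]
force: [0.6, 0.1, -2.1]
grip_width: 0.371
```

Run:
```python
from mv import *
import pickle
s=r.observe();im=vision.camera('wrist');pickle.dump((s,im),open('w5.pkl','wb'))
cv2.imwrite('pics/w5.png',cv2.resize(im[:,:,::-1],(800,600),interpolation=cv2.INTER_CUBIC))
print(s['position'],s['orientation'],s['force'],s['qvel'])
R0=R.from_rotvec(s['orientation']).as_matrix()
print('err mm tool',R0.T@(np.array([.485,-.131,.22])-s['position'])*1000-[.47,0,-.28])
plan([.485,-.131,.17],np.radians(45.5))
```

```text
[ 0.4839 -0.1302  0.2203] [-1.4842  0.6072 -0.6073] [ 0.5506  0.0608 -2.081 ] [ 0.0035  0.0013 -0.0005  0.0001  0.0015 -0.    ]
err mm tool [0.8948 0.3489 0.4604]
offset cm [0.1383 5.0352 0.0071] twist [-0.      0.0001  0.0001]
```

View pics/w5.png

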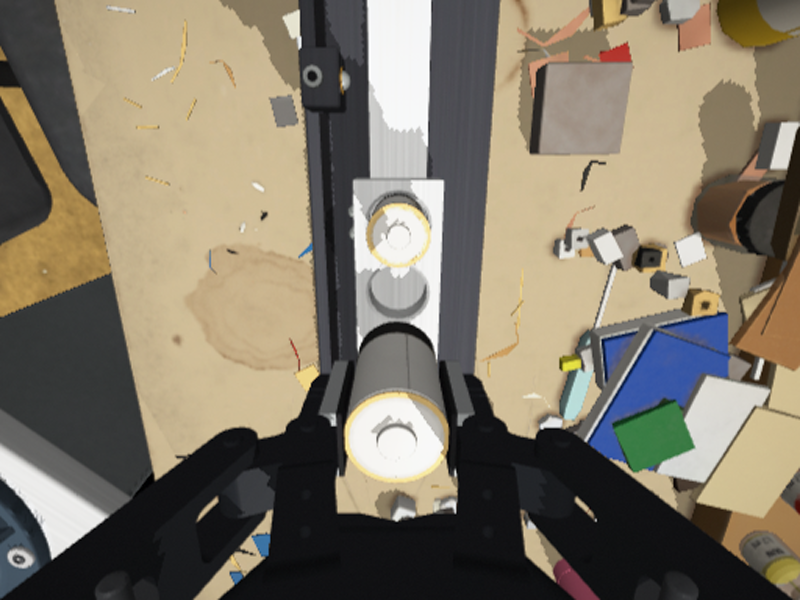

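Run:
```python
from mv import *
import pickle
s,im=pickle.load(open('w5.pkl','rb'))
z=cv2.resize(im[20:220,185:295,::-1],None,fx=3,fy=3,interpolation=cv2.INTER_CUBIC);
z2=cv2.resize(im[25:165,185:245,::-1],None,fx=4.2857,fy=4.2857,interpolation=cv2.INTER_CUBIC);cv2.imwrite('pics/w5z.png',np.hstack([z,z2[:600]]))
print(z.shape,z2.shape)
```

```text
(600, 330, 3) (600, 257, 3)
```

View pics/w5z.png

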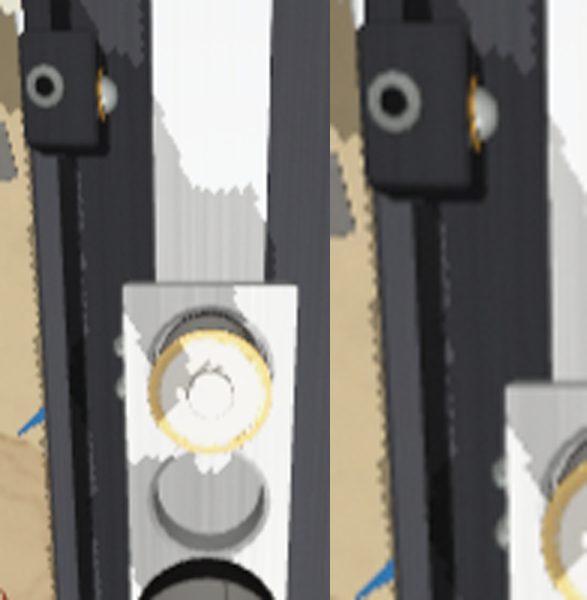

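Run:
```python
from mv import *
import pickle
s,im=pickle.load(open('w5.pkl','rb'));C=cam('wrist',s)
q=lambda u,v:((u+.5)/3-.5+185,(v+.5)/3-.5+20)
d=lambda u,v,z:ray(C,*q(u,v),z)
th=np.radians(45.4);ex=np.array([np.cos(th),np.sin(th),0])
print('pocket',d(210,492,.0405),'far',d(210,391,.081))
b=d(115,96,.028)
for h in(.028,.034,.04): n=d(121,365,h);print(h,'rib gap',np.linalg.norm(d(122,344,h)-d(122,386,h)),'travel',(b-n)@ex)
print('ball',b,'carriage end',d(210,284,.041))
w=d(210,284,.041);print('end->far',(w-d(210,391,.081))@ex)
```

```text
pocket [ 0.4876 -0.1292  0.0405] far [ 0.5152 -0.1005  0.081 ]
0.028 rib gap 0.013478716273156739 travel 0.07817479605455807
0.034 rib gap 0.013171360665829142 travel 0.07731885945644629
0.04 rib gap 0.012864005058501545 travel 0.07646292285833449
ball [ 0.5497 -0.0259  0.028 ] carriage end [ 0.5329 -0.0828  0.041 ]
end->far 0.02498272081646916
```

Run:
```python
from mv import *
s=r.observe();R0=R.from_rotvec(s['orientation']).as_matrix()
print(s['position'],'err mm tool',R0.T@(np.array([.4877,-.129,.145])-s['position'])*1000-[.47,0,-.28])
```

```text
[ 0.484  -0.1301  0.2204] err mm tool [ 1.4355 75.352   3.6692]
```

>>> apply_moves --deltas '[{"offset":[0.13,0.5,0.37],"twist":[0,0,0],"jaw":0.2},{"offset":[0.13,2.5,0.37],"twist":[0,0,0],"jaw":0.2},{"offset":[0.13,4.5,0.37],"twist":[0,0,0],"jaw":0.2},{"offset":[0.13,6.2,0.37],"twist":[0,0,0],"jaw":0.2},{"offset":[0.13,7.2,0.37],"twist":[0,0,0],"jaw":0.2},{"offset":[0.13,7.5,0.37],"twist":[0,0,0],"jaw":0.2},{"offset":[0.13,7.5,0.37],"twist":[0,0,0],"jaw":0.2},{"offset":[0.13,7.5,0.37],"twist":[0,0,0],"jaw":0.2}]'

```text
time: 6.78
position: [0.4879, -0.1281, 0.1458]
orientation: [-1.484, 0.606, -0.607]
force: [-0.2, 0.2, 0.3]
grip_width: 0.373
```

Run:
```python
from mv import *
import pickle
s=r.observe();im=vision.camera('wrist');pickle.dump((s,im),open('w6.pkl','wb'))
cv2.imwrite('pics/w6.png',cv2.resize(im[120:330,170:340,::-1],None,fx=2.85,fy=2.85,interpolation=cv2.INTER_CUBIC))
t=vision.camera('scene');cv2.imwrite('pics/s6.png',cv2.resize(t[180:310,150:320,::-1],None,fx=4,fy=4,interpolation=cv2.INTER_CUBIC))
print(s['position'],s['orientation'],s['force'],s['qvel'])
```

```text
[ 0.4879 -0.1281  0.1458] [-1.4843  0.6059 -0.6073] [-0.1777  0.1668  0.2768] [-0.0008 -0.001   0.0017  0.0001 -0.0013 -0.0017]
```

View pics/w6.png

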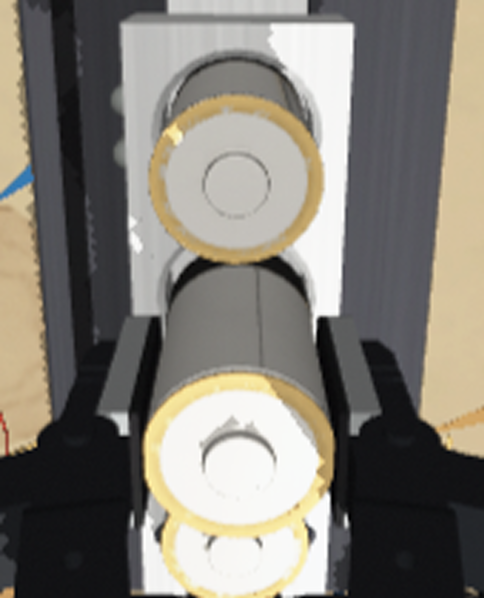

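View pics/s6.png

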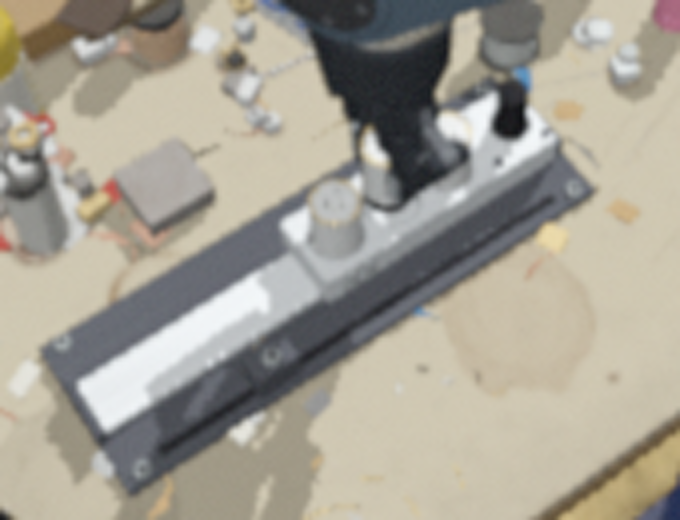

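Run:
```python
from mv import *
import pickle
s,im=pickle.load(open('w6.pkl','rb'));C=cam('wrist',s)
R0=R.from_rotvec(s['orientation']).as_matrix()
k=2.85
T=lambda u,v,z:R0.T@(ray(C,(u+.5)/k-.5+170,(v+.5)/k-.5+120,z)-s['position'])*1000
print('far',T(236,180,.081),'near',T(235,556,.081),'held',T(239,455,.1458-.0364))
print('pocket L/R',T(165,290,.041),T(313,290,.041), T(239,250,.041))
print('carr edges at v=290',T(132,290,.041),T(342,290,.041),'at 100',T(124,100,.041),T(350,100,.041))
```

```text
far [ 0.0405 64.8054 38.8491] near [ -0.1673  64.7745 -47.0657] held [ 0.6091 36.392   0.1619]
pocket L/R [-17.7824 104.7765  -1.9132] [ 19.1813 104.8063  -1.8955] [  0.6821 104.7952   8.8463]
carr edges at v=290 [-26.0212 104.7698  -1.9172] [ 26.4269 104.8121  -1.8921] at 100 [-25.8379 104.7871  45.9853] [ 26.1921 104.8291  46.031 ]
```

>>> apply_moves --deltas '[{"offset":[-0.02,0,-0.37],"twist":[0,0,0],"jaw":0.2},{"offset":[-0.02,0,-0.37],"twist":[0,0,0],"jaw":0.2},{"offset":[-0.02,0,-0.37],"twist":[0,0,0],"jaw":0.2}]'

```text
time: 7.25
position: [0.4849, -0.1306, 0.1453]
orientation: [-1.484, 0.607, -0.607]
force: [0.5, -0.1, -0.8]
grip_width: 0.374
```

Run:
```python
from mv import *
import pickle
s=r.observe();im=vision.camera('wrist');pickle.dump((s,im),open('w7.pkl','wb'))
c=np.clip(im.astype(float)*1.5,0,255).astype(np.uint8)
cv2.imwrite('pics/w7.png',cv2.resize(c[165:335,200:310,::-1],None,fx=3.5,fy=3.5,interpolation=cv2.INTER_CUBIC))
print(s['position'],s['orientation'],s['force'],s['qvel'])
```

```text
[ 0.4849 -0.1306  0.1453] [-1.4842  0.6068 -0.6069] [ 0.4648 -0.1086 -0.7913] [ 0.0026  0.0024 -0.0015  0.0013 -0.0009 -0.0013]
```

View pics/w7.png

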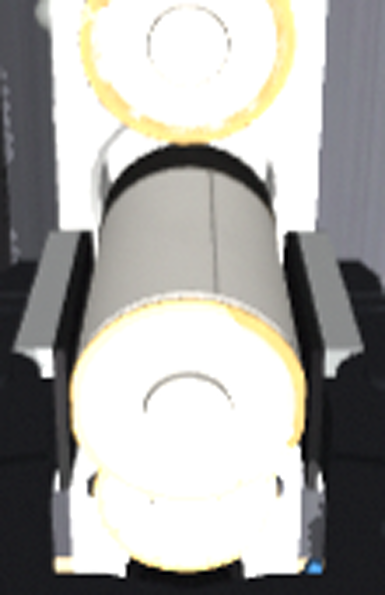

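>>> apply_moves --deltas '[{"offset":[0,0.3,0],"twist":[0,0,0],"jaw":0.2},{"offset":[0,0.6,0],"twist":[0,0,0],"jaw":0.2},{"offset":[0,0.8,0],"twist":[0,0,0],"jaw":0.2},{"offset":[0,1.0,0],"twist":[0,0,0],"jaw":0.2},{"offset":[0,1.15,0],"twist":[0,0,0],"jaw":0.2},{"offset":[0,1.15,0],"twist":[0,0,0],"jaw":0.2}]'

```text
time: 8.05
position: [0.4849, -0.1305, 0.1337]
orientation: [-1.484, 0.607, -0.607]
force: [-0.1, 0.5, -0.7]
grip_width: 0.368
```

Run:
```python
from mv import *
for i in range(1):
    s=r.observe();print(s['position'],s['force'],s['torque'],s['grip_width'])
```

```text
[ 0.4849 -0.1305  0.1337] [-0.1294  0.5293 -0.7375] [-0.0828 -0.0092  0.0055] 0.36771954499516973
```

>>> apply_moves --deltas '[{"offset":[0,0.3,0],"twist":[0,0,0],"jaw":0.2},{"offset":[0,0.6,0],"twist":[0,0,0],"jaw":0.2},{"offset":[0,0.9,0],"twist":[0,0,0],"jaw":0.2},{"offset":[0,1.2,0],"twist":[0,0,0],"jaw":0.2},{"offset":[0,1.2,0],"twist":[0,0,0],"jaw":0.2}]'

```text
time: 8.68
position: [0.4848, -0.1305, 0.1215]
orientation: [-1.484, 0.607, -0.606]
force: [0.6, 0.1, -1.0]
grip_width: 0.372
```

>>> apply_moves --deltas '[{"offset":[0,0.15,0],"twist":[0,0,0],"jaw":0.2},{"offset":[0,0.3,0],"twist":[0,0,0],"jaw":0.2},{"offset":[0,0.4,0],"twist":[0,0,0],"jaw":0.2},{"offset":[0,0.45,0],"twist":[0,0,0],"jaw":0.2},{"offset":[0,0.45,0],"twist":[0,0,0],"jaw":0.2}]'

```text
time: 9.3
position: [0.4849, -0.1305, 0.1174]
orientation: [-1.484, 0.607, -0.607]
force: [-1.1, 0.1, 0.1]
grip_width: 0.369
```

>>> apply_moves --deltas '[{"offset":[0,0.1,0],"twist":[0,0,0],"jaw":0.2},{"offset":[0,0.15,0],"twist":[0,0,0],"jaw":0.2},{"offset":[0,0.15,0],"twist":[0,0,0],"jaw":0.2}]'

```text
time: 9.68
position: [0.4852, -0.1304, 0.1172]
orientation: [-1.484, 0.606, -0.607]
force: [-6.1, 3.8, 21.9]
grip_width: 0.374
```

>>> apply_moves --deltas '[{"offset":[0,-0.12,0],"twist":[0,0,0],"jaw":0.2},{"offset":[0,-0.12,0],"twist":[0,0,0],"jaw":0.42},{"offset":[0,-0.12,0],"twist":[0,0,0],"jaw":0.6},{"offset":[0,-0.12,0],"twist":[0,0,0],"jaw":0.6},{"offset":[0,-0.12,0],"twist":[0,0,0],"jaw":0.6}]'

```text
time: 10.3
position: [0.4849, -0.1305, 0.1169]
orientation: [-1.484, 0.607, -0.607]
force: [0.0, 0.3, 0.3]
grip_width: 0.599
```

>>> apply_moves --deltas '[{"offset":[0,-2,0],"twist":[0,0,0],"jaw":0.6},{"offset":[0,-5,0],"twist":[0,0,0],"jaw":0.6},{"offset":[0,-8,-3],"twist":[0,0,0],"jaw":0.6},{"offset":[0,-8,-7],"twist":[0,0,0],"jaw":0.6},{"offset":[0,-8,-9.5],"twist":[0,0,0],"jaw":0.6},{"offset":[0,-8,-9.5],"twist":[0,0,0],"jaw":0.6},{"offset":[0,-8,-9.5],"twist":[0,0,0],"jaw":0.6}]'

```text
time: 11.18
position: [0.4188, -0.198, 0.197]
orientation: [-1.484, 0.607, -0.607]
force: [0.6, -0.5, -0.2]
grip_width: 0.6
```

Run:
```python
from mv import *
import pickle
s=r.observe();im=vision.camera('wrist');pickle.dump((s,im),open('w8.pkl','wb'))
cv2.imwrite('pics/w8.png',cv2.resize(im[:,:,::-1],(800,600),interpolation=cv2.INTER_CUBIC))
print(s['position'],s['orientation'],s['force'],s['grip_width'])
t=vision.camera('scene');cv2.imwrite('pics/s8.png',cv2.resize(t[170:310,150:320,::-1],None,fx=4,fy=4,interpolation=cv2.INTER_CUBIC))
```

```text
[ 0.4188 -0.198   0.197 ] [-1.4842  0.6066 -0.6068] [ 0.5944 -0.4826 -0.1931] 0.6002703687313146
```

View pics/w8.png

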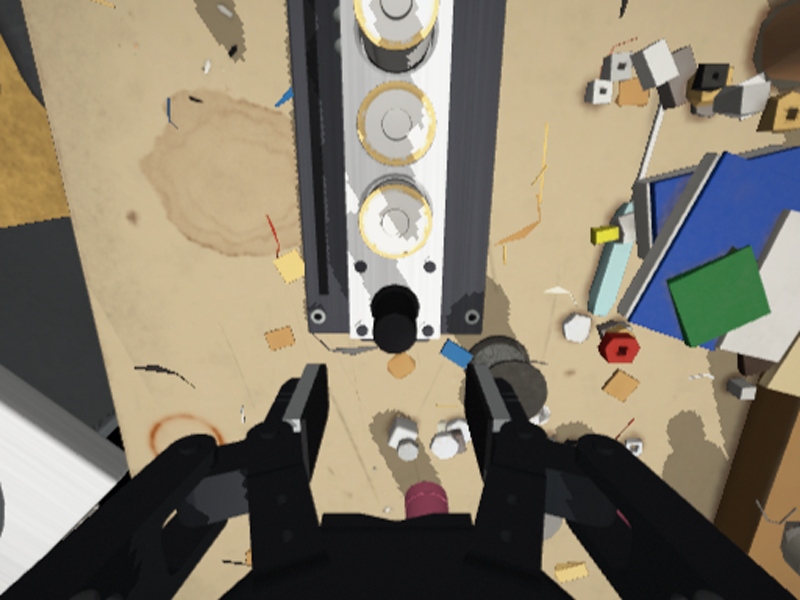

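View pics/s8.png

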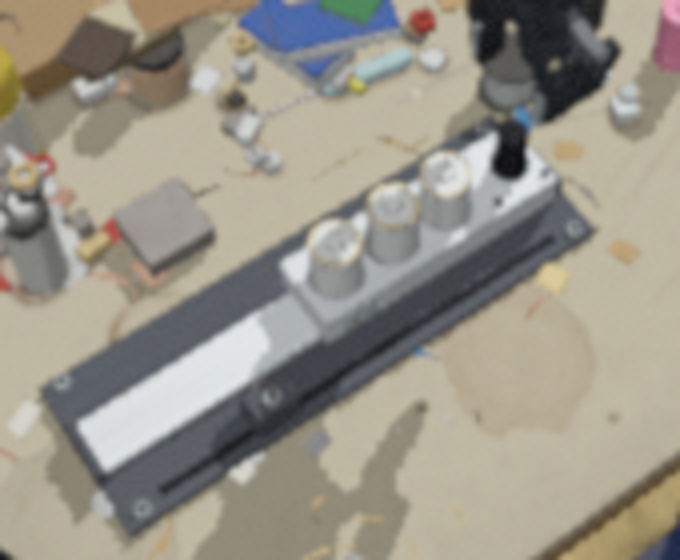

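Run:
```python
from mv import *
import pickle
s,im=pickle.load(open('w8.pkl','rb'));C=cam('wrist',s);k=1.5625
R0=R.from_rotvec(s['orientation']).as_matrix()
T=lambda u,v,z:R0.T@(ray(C,(u+.5)/k-.5,(v+.5)/k-.5,z)-s['position'])*1000
print('knob',T(396,330,.081),'c0',T(396,220,.081),'c1',T(396,123,.081))
```

```text
knob [  0.4991 116.0048   1.4013] c0 [  0.4452 116.0126  53.6589] c1 [  0.4044 116.0184  93.163 ]
```

>>> apply_moves --deltas '[{"offset":[0.02,2,0.05],"twist":[0,0,0],"jaw":0.6},{"offset":[0.02,4.5,0.05],"twist":[0,0,0],"jaw":0.6},{"offset":[0.02,6.5,0.05],"twist":[0,0,0],"jaw":0.6},{"offset":[0.02,7.4,0.05],"twist":[0,0,0],"jaw":0.6},{"offset":[0.02,7.6,0.05],"twist":[0,0,0],"jaw":0.6},{"offset":[0.02,7.6,0.05],"twist":[0,0,0],"jaw":0.6}]'

```text
time: 12.02
position: [0.4192, -0.1981, 0.1214]
orientation: [-1.484, 0.606, -0.607]
force: [0.7, 0.5, 0.1]
grip_width: 0.599
```

>>> apply_moves --deltas '[{"offset":[0,0,0],"twist":[0,0,0],"jaw":0.4},{"offset":[0,0,0],"twist":[0,0,0],"jaw":0.1},{"offset":[0,0,0],"twist":[0,0,0],"jaw":0.1},{"offset":[0,0,0],"twist":[0,0,0],"jaw":0.1},{"offset":[0,0,0],"twist":[0,0,0],"jaw":0.1}]' --squeeze 60

```text
time: 12.65
position: [0.4184, -0.1976, 0.1216]
orientation: [-1.484, 0.608, -0.605]
force: [-4.6, 5.8, 12.4]
grip_width: 0.241
```

Run:
```python
from mv import *
import pickle
s=r.observe();im=vision.camera('wrist');pickle.dump((s,im),open('w9.pkl','wb'))
cv2.imwrite('pics/w9.png',cv2.resize(im[:,:,::-1],(800,600),interpolation=cv2.INTER_CUBIC))
print(s['position'],s['orientation'],s['force'],s['grip_width'])
```

```text
[ 0.4184 -0.1976  0.1216] [-1.4838  0.608  -0.6054] [-4.587   5.7714 12.4335] 0.24123115773889056
```

View pics/w9.png

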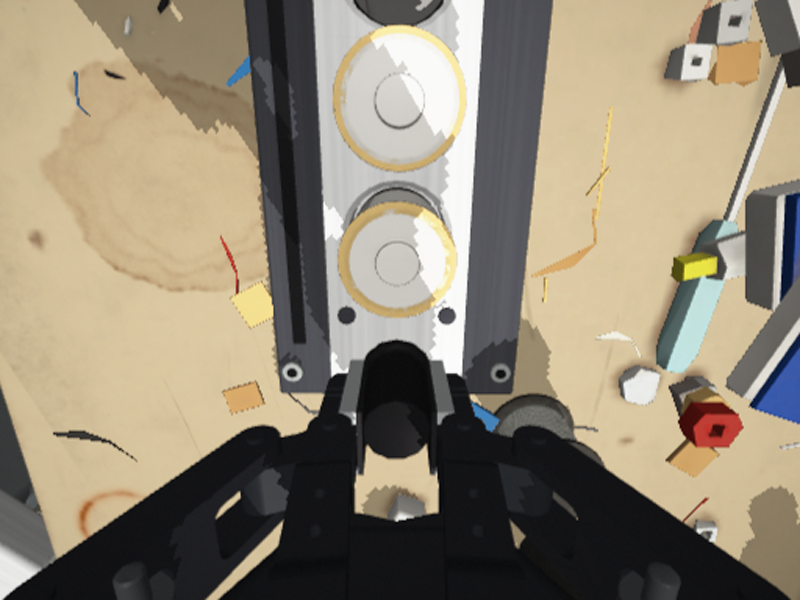

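>>> apply_moves --deltas '[{"offset":[-0.06,-0.08,0.5],"twist":[0,0,0],"jaw":0.1},{"offset":[-0.08,-0.08,1.5],"twist":[0,0,0],"jaw":0.1},{"offset":[-0.08,-0.08,2.5],"twist":[0,0,0],"jaw":0.1},{"offset":[-0.08,-0.08,3.5],"twist":[0,0,0],"jaw":0.1},{"offset":[-0.08,-0.08,4.5],"twist":[0,0,0],"jaw":0.1},{"offset":[-0.08,-0.08,5.2],"twist":[0,0,0],"jaw":0.1},{"offset":[-0.08,-0.08,5.5],"twist":[0,0,0],"jaw":0.1},{"offset":[-0.08,-0.08,5.5],"twist":[0,0,0],"jaw":0.1}]'

```text
time: 13.7
position: [0.4571, -0.1582, 0.1218]
orientation: [-1.484, 0.606, -0.607]
force: [2.6, -0.0, -3.2]
grip_width: 0.233
```

```bash
cat > st.py <<'E'
from mv import *
import pickle,sys
n=sys.argv[1]
s=r.observe();im=vision.camera('wrist');t=vision.camera('scene');pickle.dump((s,im,t),open(n+'.pkl','wb'))
a=cv2.resize(im[:,:,::-1],(800,600),interpolation=cv2.INTER_CUBIC);cv2.imwrite(f'pics/{n}.png',a)
cv2.imwrite(f'pics/{n}s.png',cv2.resize(t[170:310,150:320,::-1],None,fx=4,fy=4,interpolation=cv2.INTER_CUBIC))
th=np.radians(45.4);ex=np.array([np.cos(th),np.sin(th),0]);ey=np.array([-ex[1],ex[0],0])
d=s['position']-np.array([.4184,-.1976,.1216])
print(s['position'],s['orientation'],'along',d@ex*1000,'lat',d@ey*1000,'F along',s['force']@ex,'lat',s['force']@ey,s['force'][2],s['grip_width'])
E
python3 st.py w10
```

```text
[ 0.4571 -0.1582  0.1218] [-1.4841  0.6061 -0.6071] along 55.26845155736081 lat 0.10610347358959302 F along 1.8324203162315884 lat -1.860615062408925 -3.197446903167434 0.2333599924640729
```

View pics/w10.png

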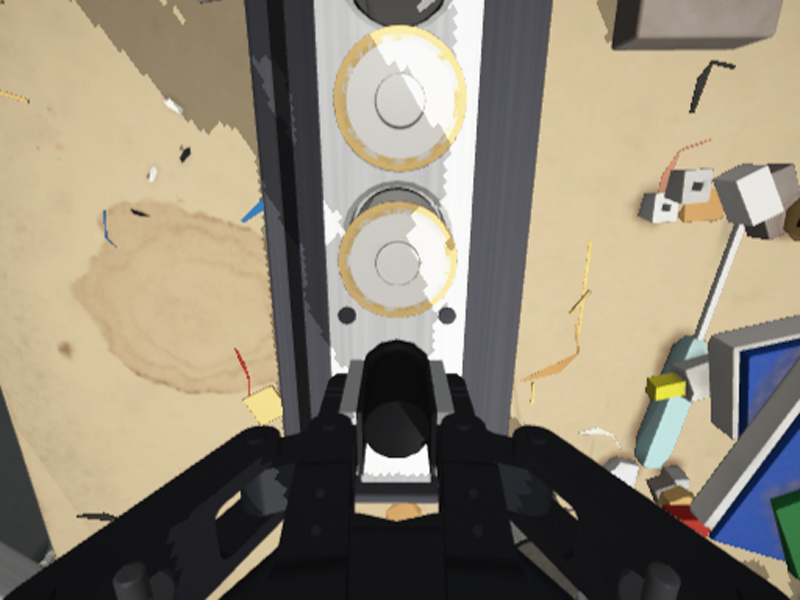

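View pics/w10s.png

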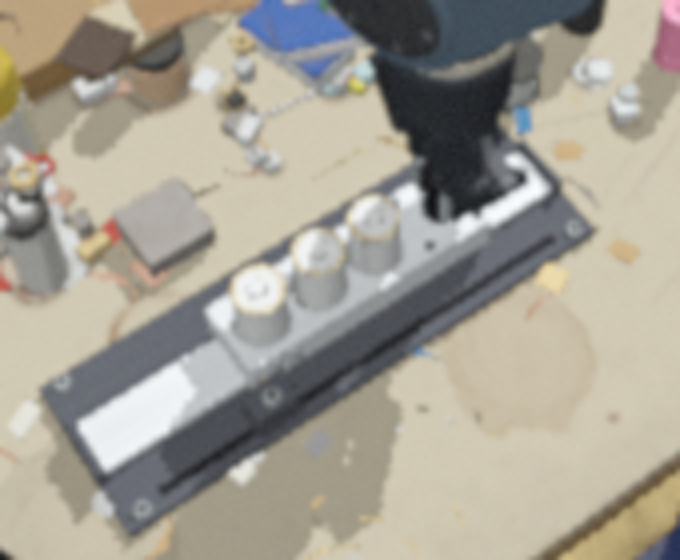

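>>> apply_moves --deltas '[{"offset":[0,0,0.3],"twist":[0,0,0],"jaw":0.1},{"offset":[0,0,0.5],"twist":[0,0,0],"jaw":0.1},{"offset":[0,0,0.5],"twist":[0,0,0],"jaw":0.1}]'

```text
time: 14.18
position: [0.4605, -0.1547, 0.1218]
orientation: [-1.484, 0.606, -0.607]
force: [2.9, -1.2, -4.7]
grip_width: 0.237
```

>>> apply_moves --deltas '[{"offset":[0,0,0.2],"twist":[0,0,0],"jaw":0.1},{"offset":[0,0,0.2],"twist":[0,0,0],"jaw":0.1}]'

```text
time: 14.42
position: [0.4619, -0.1533, 0.1218]
orientation: [-1.484, 0.606, -0.607]
force: [3.2, -1.4, -5.8]
grip_width: 0.236
```

>>> apply_moves --deltas '[{"offset":[0,0,0.2],"twist":[0,0,0],"jaw":0.1},{"offset":[0,0,0.2],"twist":[0,0,0],"jaw":0.1}]'

```text
time: 14.68
position: [0.4633, -0.1518, 0.1218]
orientation: [-1.484, 0.606, -0.607]
force: [3.8, -2.8, -6.0]
grip_width: 0.237
```

>>> apply_moves --deltas '[{"offset":[0,0,0.2],"twist":[0,0,0],"jaw":0.1},{"offset":[0,0,0.2],"twist":[0,0,0],"jaw":0.1}]'

```text
time: 14.92
position: [0.4645, -0.1507, 0.1218]
orientation: [-1.485, 0.607, -0.607]
force: [1.3, -6.4, -3.6]
grip_width: 0.238
```

```bash
python3 st.py w11
```

```text
[ 0.4645 -0.1507  0.1218] [-1.4849  0.6065 -0.6066] along 65.73401745231759 lat 0.10887165448073617 F along -3.651237503082201 lat -5.4581621912430505 -3.5593655732456995 0.23794431413691455
```

View pics/w11s.png

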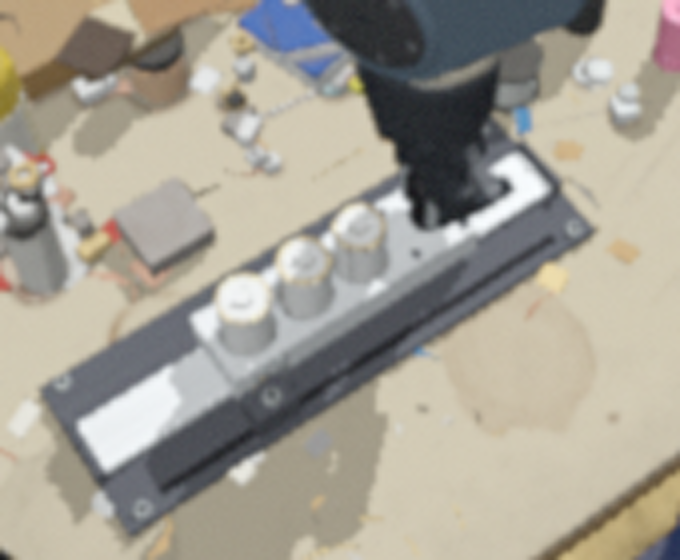

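>>> apply_moves --deltas '[{"offset":[0,0,0.2],"twist":[0,0,0],"jaw":0.1},{"offset":[0,0,0.2],"twist":[0,0,0],"jaw":0.1}]'

```text
time: 15.28
position: [0.4659, -0.1493, 0.1218]
orientation: [-1.485, 0.607, -0.607]
force: [1.1, -6.4, -4.7]
grip_width: 0.24
```

>>> apply_moves --deltas '[{"offset":[0,0,0.2],"twist":[0,0,0],"jaw":0.1},{"offset":[0,0,0.2],"twist":[0,0,0],"jaw":0.1}]'

```text
time: 15.52
position: [0.4674, -0.1477, 0.1218]
orientation: [-1.484, 0.607, -0.607]
force: [1.6, -5.5, -5.9]
grip_width: 0.236
```

>>> apply_moves --deltas '[{"offset":[0,0,0.2],"twist":[0,0,0],"jaw":0.1},{"offset":[0,0,0.2],"twist":[0,0,0],"jaw":0.1}]'

```text
time: 15.78
position: [0.4689, -0.1462, 0.1218]
orientation: [-1.484, 0.606, -0.607]
force: [3.3, -4.2, -5.1]
grip_width: 0.24
```

>>> apply_moves --deltas '[{"offset":[0,0,0.15],"twist":[0,0,0],"jaw":0.1},{"offset":[0,0,0.15],"twist":[0,0,0],"jaw":0.1}]'

```text
time: 16.02
position: [0.4701, -0.1451, 0.1218]
orientation: [-1.484, 0.606, -0.607]
force: [5.4, -2.1, -6.0]
grip_width: 0.236
```

```bash
python3 st.py w12
```

```text
[ 0.4701 -0.1451  0.1218] [-1.4841  0.6062 -0.6073] along 73.6910122826586 lat 0.10110506839934957 F along 2.3076591117087415 lat -5.302355710067963 -5.993107977684654 0.23580915559311635
```

>>> apply_moves --deltas '[{"offset":[0,0,0.1],"twist":[0,0,0],"jaw":0.1},{"offset":[0,0,0.1],"twist":[0,0,0],"jaw":0.1}]'

```text
time: 16.38
position: [0.4708, -0.1443, 0.1218]
orientation: [-1.484, 0.606, -0.607]
force: [5.5, -2.2, -6.1]
grip_width: 0.237
```

>>> apply_moves --deltas '[{"offset":[0,0,0.1],"twist":[0,0,0],"jaw":0.1},{"offset":[0,0,0.1],"twist":[0,0,0],"jaw":0.1}]'

```text
time: 16.62
position: [0.4715, -0.1436, 0.1218]
orientation: [-1.484, 0.606, -0.607]
force: [5.8, -2.8, -6.0]
grip_width: 0.239
```

>>> apply_moves --deltas '[{"offset":[0,0,0.1],"twist":[0,0,0],"jaw":0.1},{"offset":[0,0,0.1],"twist":[0,0,0],"jaw":0.1}]'

```text
time: 16.88
position: [0.4723, -0.1428, 0.1218]
orientation: [-1.484, 0.606, -0.607]
force: [6.1, -0.8, -7.1]
grip_width: 0.238
```

```bash
python3 st.py w13
```

```text
[ 0.4723 -0.1428  0.1218] [-1.4838  0.6061 -0.6074] along 76.8217041329543 lat 0.1253843919497679 F along 3.7572423395864862 lat -4.891399350759651 -7.135176260900208 0.23794745879947382
```

View pics/w13s.png

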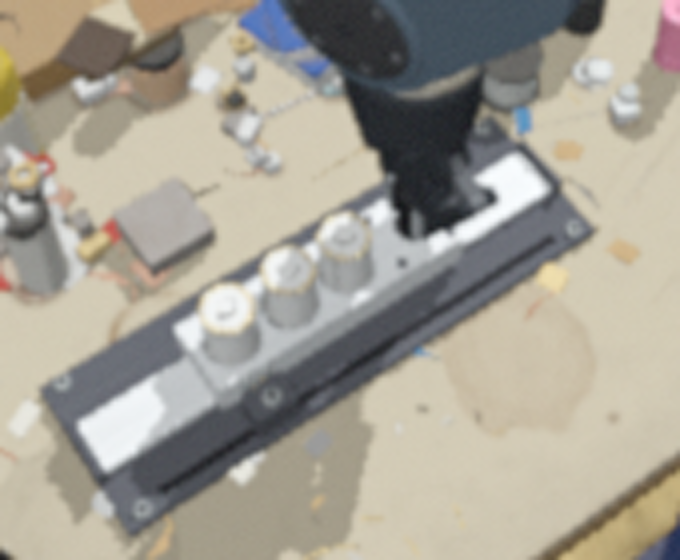

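>>> apply_moves --deltas '[{"offset":[0,0,0.1],"twist":[0,0,0],"jaw":0.1},{"offset":[0,0,0.1],"twist":[0,0,0],"jaw":0.1}]'

```text
time: 17.23
position: [0.4728, -0.1422, 0.1218]
orientation: [-1.484, 0.606, -0.607]
force: [4.3, -3.1, -5.9]
grip_width: 0.235
```

>>> apply_moves --deltas '[{"offset":[0,0,0.06],"twist":[0,0,0],"jaw":0.1},{"offset":[0,0,0.06],"twist":[0,0,0],"jaw":0.1}]'

```text
time: 17.48
position: [0.4731, -0.142, 0.1218]
orientation: [-1.484, 0.606, -0.607]
force: [2.5, -4.8, -6.1]
grip_width: 0.237
```

```bash
python3 st.py w14
```

```text
[ 0.4731 -0.142   0.1218] [-1.4845  0.6063 -0.607 ] along 78.0286812504054 lat 0.09820024591877342 F along -1.6488309532970347 lat -5.150118846785244 -6.082149164665659 0.2372678845520791
```

Run:
```python
from mv import *
t=vision.camera('top');cv2.imwrite('pics/t14.png',cv2.resize(t[115:235,165:285,::-1],None,fx=5,fy=5,interpolation=cv2.INTER_CUBIC))
t=vision.camera('scene');cv2.imwrite('pics/s14.png',cv2.resize(t[230:290,180:250,::-1],None,fx=8,fy=8,interpolation=cv2.INTER_CUBIC))
```

```text
(no output)
```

View pics/t14.png

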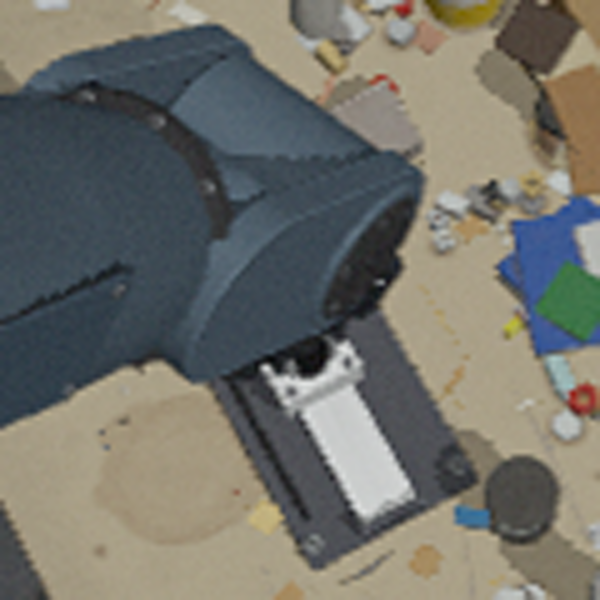

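View pics/s14.png

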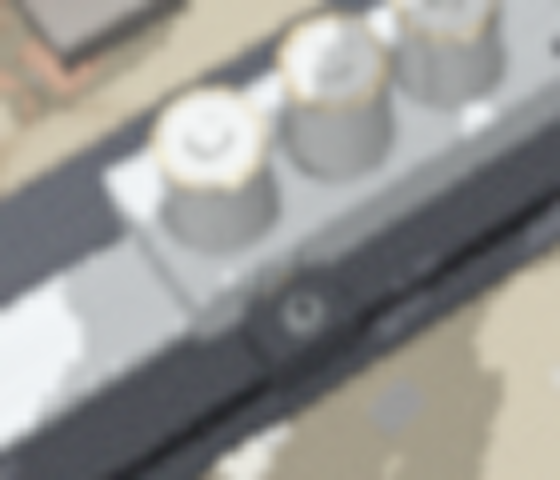

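>>> apply_moves --deltas '[{"offset":[0,0,-0.03],"twist":[0,0,0],"jaw":0.1},{"offset":[0,0,-0.03],"twist":[0,0,0],"jaw":0.1},{"offset":[0,0,-0.03],"twist":[0,0,0],"jaw":0.1},{"offset":[0,0,-0.03],"twist":[0,0,0],"jaw":0.1}]'

```text
time: 18.18
position: [0.473, -0.1421, 0.1218]
orientation: [-1.484, 0.606, -0.607]
force: [4.0, -4.6, -6.2]
grip_width: 0.237
```

```bash
python3 st.py w15
```

```text
[ 0.473  -0.1421  0.1218] [-1.4842  0.6063 -0.6072] along 77.89428182947701 lat 0.11241774753407366 F along -0.4264012688111395 lat -6.094844163280718 -6.153855941973667 0.23716817903139148
```

View pics/w15.png

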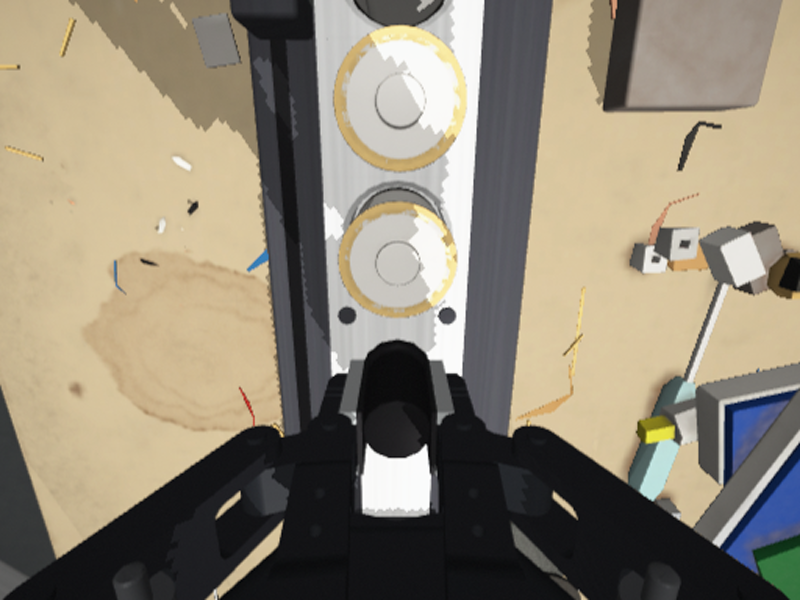

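Run:
```python
from bench import r,job_done
print(job_done()); s=r.observe(); print(s['time'],s['position'],s['force'],s['grip_width'])
```

```text
the job is handed in; nothing more can be done
None
the job is handed in; nothing more can be done
```

I put the spare cell in the empty middle pocket, then slid the carriage about 78 mm along the rail by the knob. I handed the job in at about 18 s of the 66 s allowed, still gripping the knob.

- **Cell:** it met the pocket floor with about 22 N at the expected height. In the pictures after release its top was level with the two loaded cells, which had stayed in their pockets. Nothing round the rail looked disturbed, though late views did not show every bystander.
- **Notch:** the push force along the rail rose from about 64 mm of travel, peaked, then turned to a forward pull past about 72 mm. It changed sign again between 77.5 and 78 mm. At the final 77.9 mm it was about -0.4 N, so the second rib was only just touched, if at all. My earlier picture estimate of the notch was 76.5 to 78 mm.
- **Grip:** the knob sat at the same place in the jaws before and after the slide, so it did not slip.

**What disagreed or could not be checked:**
- Two wrist-camera estimates of the pocket differed by about 3 mm along the rail. I settled it with a closer look before lowering the cell.
- The arm and stop block hid the ball at the end, so the notch position rests on the forces and the earlier picture estimate. I did not see the ball in the notch.
- A sideways force of about 6 N and a vertical force of about 6 N on the knob remained, well within limits.

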